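# Slide the battery into the charging bay and swing the bar shut

## Task

Put the motorcycle battery that stands in front of the charging bay into the bay by pushing alone: it is heavy and narrow, so push it low, at its foot, so that it slides flat along the bench and neither rocks nor leaves the bench, until it is fully home against the back stop. Then push the bay's retaining bar with a fingertip all the way shut across the front of the battery. Leave the other things around the bay where they stand.

Things in the scene. Friction and masses are not known exactly. Their poses are not given: they have to be found in the camera images.
- battery: The black motorcycle battery standing in front of the bay: a box 71 mm deep (its x), 114 mm wide (its y), 131 mm tall (its z), about 2 kg, flat sides. Origin at the centre of its underside; +x is the face that goes into the bay first, so the face to push is at x = -35.5 mm. It slides with 9 to 15 N; pushed in its upper half it may tip.
- bay: Steel charging bay fixed to the bench, open towards its -x (z up). Origin on the bench, where the centre of the battery's underside stands when fully home, square with the bay (battery x along bay x). The upright back stop's face is at x = +36 mm, 80 mm high. The bay's blue charger, 146 mm high with its handle, stands beside it from x = -30 to +112 mm, y = -163 to -273 mm.
- bay_mouth (a point): Point on the bench in the middle of the bay's mouth, 56 mm in front (-x) of the bay's origin; axes as the bay's. Two side cheeks 40 mm high and 4 mm thick flare from y = +-79 mm here to y = +-62 mm 26 mm further in, then run straight to the back stop, leaving 5 mm on each side of the battery. A keeper post 102 mm high stands at y = -84 mm, 21 mm further in.
- retaining_bar (a joint): Flat steel bar 5 mm thick, 78 to 98 mm above the bench, turning on an upright pin at bar_hinge. 0 = fully shut against its stop, lying along the bay's y across its mouth, 4.5 mm in front of the battery if that is home (else it is blocked). The value (rad) grows as it swings out: 1.57 = along the bay's -x, more = on towards +y. Starts swung out, stays where left, moves with about 0.5 N.
- bar_hinge (a point): Hinge axis of the retaining bar, 88 mm above the bench, on a 12 mm post fixed to the bay 42.5 mm in front (-x) of the bay's origin and 84 mm to +y; axes as the bay's.
- bar_tab (a point): Short upright thumb tab on the bar's free end, 172 mm from the hinge axis; this point is 92 mm above the bench. The tab is 26 mm wide along the bar, 5 mm thick (9 mm at its top), from 78 to 118 mm above the bench. Its y axis points along the bar to the hinge; its -x side faces away from the bay when shut and is the side to push on.
- large_battery: Bystander: a lower, wider black battery, 87 x 150 x 105 mm, 3.4 kg, beside the bay on its left (+y) side. Origin at the centre of its underside.
- grease_jar: Bystander: small white jar, 56 mm across, 62 mm tall, standing on the bay's -y side. Origin at the centre of its underside.
- brush: Bystander: hand brush 170 mm long lying on the bay's +y side. Origin under its middle.
- wrench: Bystander: steel wrench 180 mm long lying on the bench to the right. Origin under its middle.
- beaker: Bystander: white plastic measuring mug, 84 mm across, 110 mm tall, at the left. Origin at the centre of its underside.

How it is judged:
On the way, in this order (a step that is already met when the one before it is completed fails the run):
1. the battery is fully home against the back stop, standing flat and square in the bay (x of battery in the frame of bay above -0.004 m and y of battery in the frame of bay between -0.008 and 0.008 m and angle between battery's own z axis and vertical below 0.04 rad), for 0.2 s.
2. the retaining bar is shut across the front of the battery (value of joint retaining_bar below 0.05 rad), for 0.2 s.
At the end, for the whole second after the job is handed in: The battery stands flat (within 2.3 degrees) and at rest in the bay, within 4 mm of the back stop and between the cheeks, and the retaining bar is shut (within 0.05 rad of its stop) (all of step 1 and x of battery in the frame of bay below 0.004 m and angle between the x axis of battery and the x axis of bay, either way round below 0.12 rad and linear speed of battery below 0.01 m/s and value of joint retaining_bar below 0.05 rad); the robot touches nothing.
It fails at once if the battery rocks or tips more than 6 degrees (angle between battery's own z axis and vertical above 0.105 rad).
It fails at once if the battery is lifted or carried (its underside more than 5 mm off the bench) (height (world z) of battery above 0.005 m).
It fails at once if something else by the bay (large battery, jar, brush, wrench, beaker) is pushed more than 30 mm or tipped more than 20 degrees (distance of any of large_battery, grease_jar, brush, wrench, beaker from where it was at the start of the episode above 0.03 m or angle between any of large_battery, grease_jar, brush, wrench, beaker's own z axis and vertical above 0.35 rad).
It also fails if it takes over 69 s, if anything falls off the work surface, if the arm or the gripper's body presses on something with over 40 N, if the wrist force passes 120 N, or if a joint passes its speed limit or range.

## Robot

A 6-joint arm with a two-finger parallel gripper is mounted at the origin on the work surface. World frame = base frame: x ahead of the robot, y to its left, z up, the work surface at z = 0. Lengths are in m, angles in rad, forces in N, time in s.
With the tool pointing down it reaches from about 0.3 to 0.95 m from the base axis. Payload 3.1 kg.
Tool frame: the origin (TCP) lies on the centre line of the jaws, within the pads' length; the fingertips stand 19 mm ahead of it and the grasp point (between the pads) is the TCP (arm.nose_length is the z of the fingertips in the tool frame, in m); z points along the fingers, y is the direction in which the jaws open and shut (so a half turn about z gives the same grasp; the last joint's range is limited). The gripper opens to 85 mm and grips with 20 to 120 N. Pads are 22 mm wide; open, the fingers measure 114 mm over their backs; the gripper's body (76 mm by 85 mm) begins 54 mm behind the grasp point. The pads swing forward as they close: fully open they stand 13 mm farther back than shut.
Start: joints at [-1.389, 0.308, 1.634, -0, 1.2, -0.07], TCP at [0.156, -0.605, 0.25] pointing down, gripper open.
Joint ranges: [-3.06, 3.06], [-0.79, 1.96], [0.05, 2.63], [-1.19, 4.34], [0.05, 2.64], [-2.94, 2.94]. Speed limits (rad/s): [2.79, 2.79, 3.14, 3.14, 3.14, 3.14].

## Interface

Orientations are given as a 3x3 rotation matrix whose columns are the frame's x, y, z axes.
In Python, from rig import arm, jaws, vision, workorder gives the robot as it stands. The module is installed in compiled form; this text tells all that it offers. Calls block until the motion is done:
- arm.reach(position, orientation): joint-space move of the TCP to a pose.
- arm.move_linear(position, vel=0.15, ori=None, contact_N=None): straight line of the TCP; ori=None keeps the orientation; vel is the mean speed in m/s. With contact_N (N) it stops when the force on the tool has changed by that much, and returns True; else False.
- arm.move_joints(angles): joint-space move.
- jaws.gripper_to(opening, f_grip=None): finger opening in m; f_grip is the grip in N (None keeps the last); returns when the fingers have stopped.
- arm.hold(seconds).
- arm.ik(position, orientation): joint angles nearest the present ones, or None.
- vision.snapshot(name): name is "scene" or "top"; returns a dict with "img" (480x640x3 uint8, red, green, blue), "camera_matrix" (3x3 intrinsics, pixels), "world_to_cam" (4x4, takes a point from world to camera coordinates). Camera axes: x right, y down, z forward; pixel columns grow to the right and rows downward; lengths in m; the calibration is good to about 2 mm. A picture is of the moment at which its call begins. There is no depth.
A pose or a line that the arm cannot do raises arm.Unreachable and nothing moves.
- workorder.close_job(): hands the job in, once; it reports no verdict.
Readings, each from a call of its own:
- arm.read_time_s(): time.
- arm.read_joints(): joint angles.
- arm.read_qvel(): joint speeds.
- arm.read_joint_torque(): joint torques, N m.
- arm.read_tool_pos(): TCP position.
- arm.read_tcp_rot(): TCP orientation.
- arm.read_contact_force(): force on the tool from outside, world axes, zero at the start.
- arm.read_ft_torque(): the same for the moment, N m.
- arm.read_grip_width(): finger opening in m.
Only numpy, scipy, OpenCV 4.12 (cv2) and the standard library are available. Lean on these libraries where they do the work, as an engineer would, in place of code of your own. Each camera call takes 0.05 s, during which the arm holds its last target. There are 200 camera calls.

## Working session

There is one attempt and no reset: what is moved stays moved. The work goes in short steps, each a Python script; the robot and the scene stay as the last script left them, time stands still between calls to the robot, and variables do not carry over. Pictures are saved under pics/ and viewed, about 8 in all and at most 12, crops included, and the job is handed in when it is done.

```bash
mkdir -p pics
python3 - <<'E'
from rig import arm,vision
import cv2,numpy as np
np.set_printoptions(precision=4,suppress=True)
for n in("scene","top"):
    s=vision.snapshot(n); cv2.imwrite(f"pics/{n}0.png",s["img"][:,:,::-1])
    print(n,s["camera_matrix"],s["world_to_cam"],"campos",-s["world_to_cam"][:3,:3].T@s["world_to_cam"][:3,3])
print(arm.read_time_s(),arm.nose_length,arm.read_tcp_rot())
E
```

```text
scene [[460.5527   0.     320.5153]
 [  0.     460.5527 233.9207]
 [  0.       0.       1.    ]] [[ 0.4795  0.8775 -0.0052 -0.3155]
 [ 0.6056 -0.3352 -0.7218 -0.276 ]
 [-0.6351  0.3429 -0.6921  1.764 ]
 [ 0.      0.      0.      1.    ]] campos [ 1.4387 -0.4206  1.0201]
top [[595.6562   0.     310.1772]
 [  0.     595.6562 237.9506]
 [  0.       0.       1.    ]] [[-0.0044 -1.     -0.0017  0.0605]
 [-0.9972  0.0045 -0.0747  0.5791]
 [ 0.0747  0.0014 -0.9972  1.843 ]
 [ 0.      0.      0.      1.    ]] campos [0.44   0.0554 1.8812]
0.1 0.019 [[ 0.9685  0.2491 -0.0004]
 [ 0.2491 -0.9685  0.002 ]
 [ 0.0002 -0.0021 -1.    ]]
```

View pics/scene0.png

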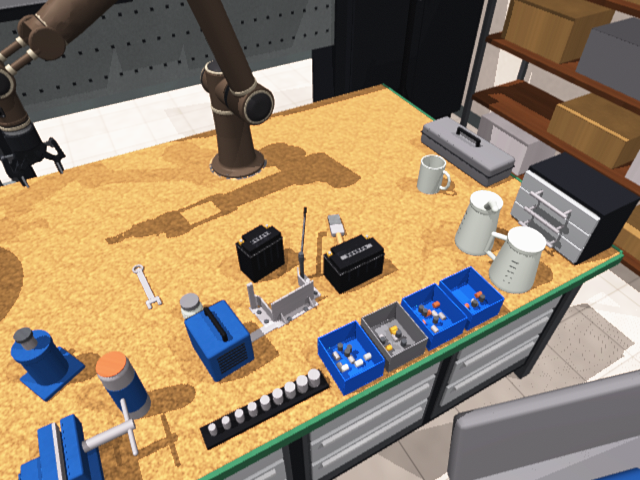

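View pics/top0.png

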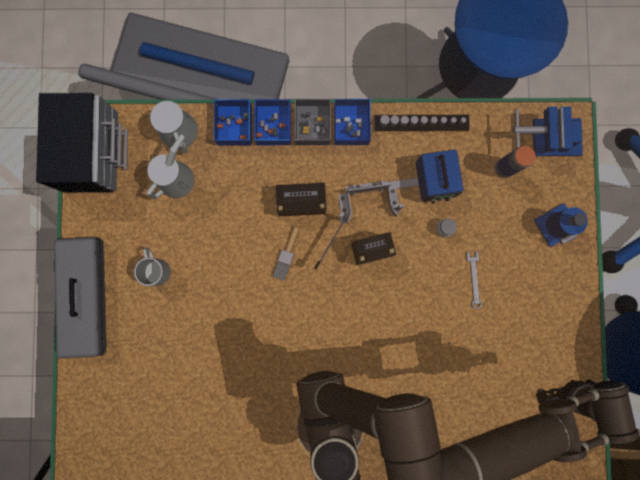

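The top view shows world +x up and +y left. The battery is at about (374,248), the bay at about (370,195) opening toward the robot, and the bar runs from about (343,218) to (318,267). The jar is at (447,228), the charger at (440,175), the large battery at (300,198) and the brush at (287,252). Next I'll view close crops.

Run:
```python
import cv2
a=cv2.imread("pics/top0.png")[160:285,300:465];cv2.imwrite("pics/topc.png",cv2.resize(cv2.convertScaleAbs(a,alpha=1.6),None,fx=4.8,fy=4.8,interpolation=cv2.INTER_CUBIC))
a=cv2.imread("pics/scene0.png")[200:350,180:380];cv2.imwrite("pics/scenec.png",cv2.resize(cv2.convertScaleAbs(a,alpha=1.3),None,fx=4,fy=4,interpolation=cv2.INTER_CUBIC))
```

```text
(no output)
```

View pics/topc.png

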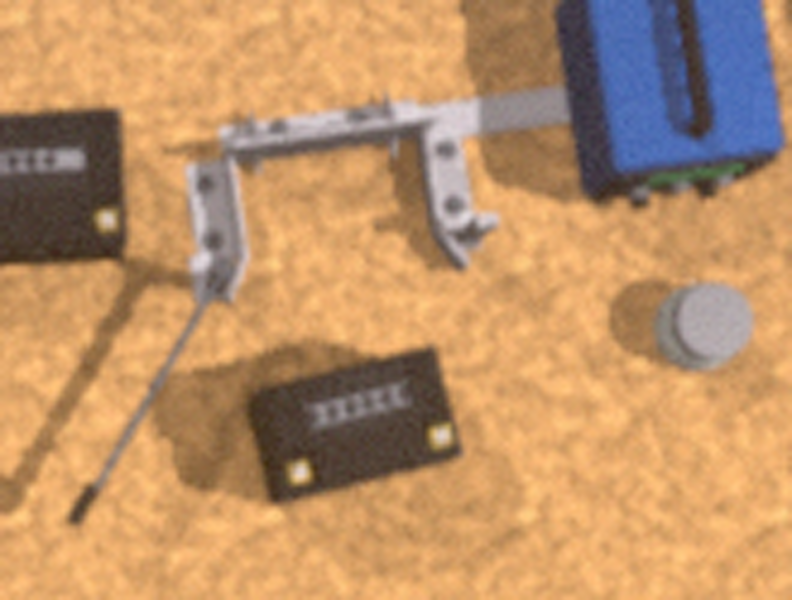

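View pics/scenec.png

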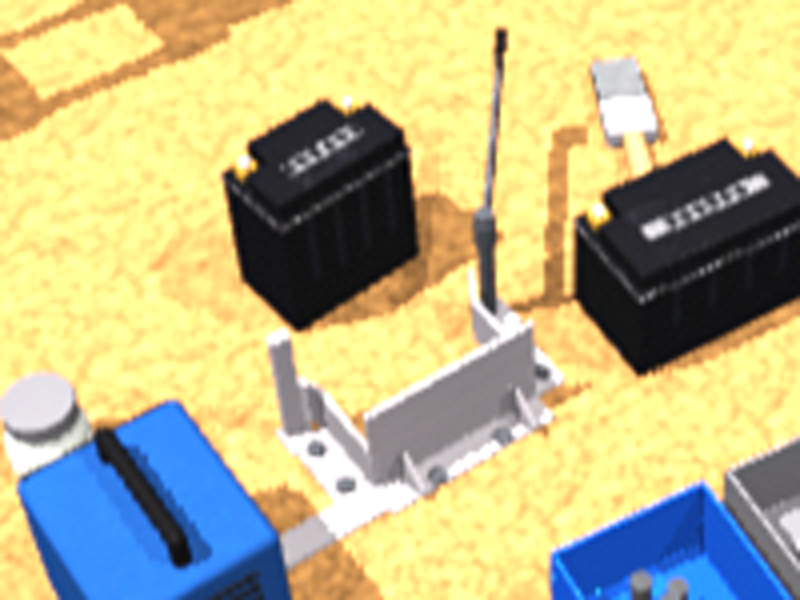

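Both crops are clear. In the top crop the battery lid corners are at about (250,395), (435,350), (460,455) and (275,500). The back stop runs from (225,135) to (415,108) and the keeper is at about (483,222). In the scene crop the keeper top is at (278,337), the hinge post top at (485,213) and the bar tip at (501,35). Next I'll turn these into coordinates.

```bash
cat > h.py <<'E'
import numpy as np, cv2
np.set_printoptions(precision=4,suppress=True)
CAM={"scene":(np.array([[460.5527,0,320.5153],[0,460.5527,233.9207],[0,0,1]]),np.array([[.4795,.8775,-.0052,-.3155],[.6056,-.3352,-.7218,-.276],[-.6351,.3429,-.6921,1.764]])),
"top":(np.array([[595.6562,0,310.1772],[0,595.6562,237.9506],[0,0,1]]),np.array([[-.0044,-1,-.0017,.0605],[-.9972,.0045,-.0747,.5791],[.0747,.0014,-.9972,1.843]]))}
def ray(c,uv,z):
    K,T=CAM[c];R,t=T[:,:3],T[:,3];o=-R.T@t;d=R.T@np.linalg.inv(K)@[uv[0],uv[1],1];return o+d*(z-o[2])/d[2]
def proj(c,p):
    K,T=CAM[c];q=K@(T[:,:3]@p+T[:,3]);return q[:2]/q[2]
def tri(a,b):
    A=[]
    for c,uv in(("scene",a),("top",b)):
        P=CAM[c][0]@CAM[c][1];A+= [uv[0]*P[2]-P[0],uv[1]*P[2]-P[1]]
    v=np.linalg.svd(np.array(A))[2][-1];return v[:3]/v[3]
tc=lambda x,y:(x/4.8+300-.4,y/4.8+160-.4)
sc=lambda x,y:(x/4+180-.4,y/4+200-.4)
def pose(o,yaw):
    c,s=np.cos(yaw),np.sin(yaw);R=np.array([[c,-s,0],[s,c,0],[0,0,1.]]);return lambda p:R@np.array(p,float)+np.array([o[0],o[1],0])
E
python3 - <<'E'
from h import *
im=cv2.imread("pics/top0.png")
# battery lid
m=(im.max(2)<75).astype(np.uint8); m[:228]=0;m[270:]=0;m[:,:348]=0;m[:,400:]=0
m=cv2.morphologyEx(m,cv2.MORPH_OPEN,np.ones((3,3)));m=cv2.morphologyEx(m,cv2.MORPH_CLOSE,np.ones((9,9)))
c=max(cv2.findContours(m,0,2)[0],key=cv2.contourArea)
f=np.array([ray("top",q[0],.125)[:2] for q in c],np.float32)
(cx,cy),wh,ang=cv2.minAreaRect(f);print("batt mask rect",cx,cy,wh,ang)
cs=[ray("top",tc(*q),.128) for q in((250,395),(435,350),(460,455),(275,500))]
print("batt corners",np.array(cs),"mean",np.mean(cs,0), [np.linalg.norm(cs[i]-cs[(i+1)%4]) for i in range(4)])
e=cs[0]-cs[1]+cs[3]-cs[2];print("batt yaw",np.degrees(np.arctan2(-e[0],e[1])))
k=ray("scene",sc(278,337),.102);h=ray("scene",sc(485,213),.102);print("keeper",k,tri(sc(278,337),tc(483,222)),"hinge",h,"dist",np.linalg.norm(k-h))
print("hinge top proj in crop",(proj("top",h)-[299.6,159.6])*4.8,"keeper",(proj("top",k)-[299.6,159.6])*4.8)
s1=ray("scene",sc(368,415),.08);s2=ray("scene",sc(532,322),.08);print("stop back? top ends scene",s1,s2,np.linalg.norm(s1-s2))
t=[ray("top",tc(*q),.08) for q in((225,135),(415,108))];print("stop top",t)
for a,b in((s2,s1),(t[0],t[1]),(h,k)):
    e=a-b;print("bay yaw",np.degrees(np.arctan2(-e[0],e[1])))
tip=tri(sc(501,35),tc(78,515));print("bar tip",tip,ray("scene",sc(501,35),.118),ray("top",tc(78,515),.118))
for n,q,z in(("jar",(705,327),.062),("charger corner",(590,195),.1)):print(n,ray("top",tc(*q),z))
E
```

```text
batt mask rect 0.5414975881576538 -0.1262136846780777 (0.07158204913139343, 0.12215448170900345) 13.756540298461914
batt corners [[ 0.5592 -0.0646  0.128 ]
 [ 0.5864 -0.1787  0.128 ]
 [ 0.5217 -0.1931  0.128 ]
 [ 0.4946 -0.0793  0.128 ]] mean [ 0.5405 -0.1289  0.128 ] [np.float64(0.1172689761376672), np.float64(0.06629108085934518), np.float64(0.11694465013173921), np.float64(0.06621629624929405)]
batt yaw 13.410774072012577
keeper [ 0.6707 -0.2172  0.102 ] [ 0.6689 -0.2148  0.0989] hinge [ 0.6363 -0.0495  0.102 ] dist 0.17117583042389609
hinge top proj in crop [221.8008 274.9058] keeper [489.012  219.0673]
stop back? top ends scene [ 0.7402 -0.1866  0.08  ] [ 0.7223 -0.0587  0.08  ] 0.12914263341233714
stop top [array([ 0.7282, -0.0536,  0.08  ]), array([ 0.7449, -0.1746,  0.08  ])]
bay yaw 8.001732694893889
bay yaw 7.88924229069383
bay yaw 11.594610930386494
bar tip [0.4862 0.0411 0.1135] [0.4908 0.0384 0.118 ] [0.4862 0.0414 0.118 ]
jar [ 0.6059 -0.3601  0.062 ]
charger corner [ 0.6859 -0.2811  0.1   ]
```

```bash
cat >> h.py <<'E'
def ori(az,t):
    a,t=np.radians([az,t]);z=np.array([np.sin(t)*np.cos(a),np.sin(t)*np.sin(a),-np.cos(t)]);y=np.array([np.sin(a),-np.cos(a),0]);return np.c_[np.cross(y,z),y,z]
BY=8.3; bay=pose((.6918,-.1278),np.radians(BY)); BAT0=((.541,-.1275),np.radians(13.5))
E
python3 - <<'E'
from h import *
from rig import arm,jaws
jaws.gripper_to(.0);print("shut nose",arm.nose_length,arm.read_grip_width(),arm.read_time_s(),arm.read_contact_force())
b=pose(*BAT0)
for t in(40,50,60):
  for n,p,az in(("side",b((.01,.07,.014)),-45),("side2",b((.01,.07,.014))+[-.1,.1,.1],-45),("back",b((-.06,0,.014)),BY),("home",bay((-.0355,0,.014)),BY),("backhi",b((-.15,0,.12)),BY)):
    R=ori(az,t);q=arm.ik(p-.019*R[:,2],R);print(t,n,p,q)
for p in((-.2,.2,.088),(-.23,.07,.088),(-.06,-.088,.088)):
    print("bar",arm.ik(bay(p)+[0,0,.019],ori(BY,0)))
# overlay check
o=[]
L=[[(.036,.062,.08),(.036,-.062,.08)],[(-.056,.079,.04),(-.03,.062,.04),(.036,.062,.04)],[(-.056,-.079,.04),(-.03,-.062,.04),(.036,-.062,.04)],[(-.035,-.084,0),(-.035,-.084,.102)],[(-.0425,.084,0),(-.0425,.084,.105)],[(.036,.062,0),(.036,-.062,0)]]
B=[[(-.0355,-.057,z),(.0355,-.057,z),(.0355,.057,z),(-.0355,.057,z),(-.0355,-.057,z)] for z in(0,.131)]
for c,f,x0,y0,w,h in(("top",4.8,300,160,165,125),("scene",4,180,200,200,150)):
    im=cv2.imread(f"pics/{c}c.png")
    for G,ls,col in((bay,L,(0,0,255)),(b,B,(0,255,0))):
        for l in ls:
            q=np.array([(proj(c,G(p))-[x0-.4,y0-.4])*f for p in l]);cv2.polylines(im,[q.astype(np.int32)],False,col,1)
    o.append(cv2.resize(im,(560,424 if c=="top" else 420))[40:330])
cv2.imwrite("pics/ov.png",np.vstack(o))
E
```

```text
shut nose 0.019 0.00014156878942236795 0.8667 [-0.5874  0.0736  0.4097]
40 side [ 0.5344 -0.0571  0.014 ] None
40 side2 [0.4344 0.0429 0.114 ] [ 0.4464  0.0968  2.3801 -1.1056  0.7454 -2.6015]
40 back [ 0.4827 -0.1415  0.014 ] [-0.6795  0.3736  2.4103  1.8605  0.5148 -1.0217]
40 home [ 0.6567 -0.1329  0.014 ] [-0.4331  0.534   2.0751  1.7809  0.3672 -0.688 ]
40 backhi [ 0.3951 -0.1625  0.12  ] [-0.9422 -0.0711  2.5314  1.1565  0.6708 -0.4581]
50 side [ 0.5344 -0.0571  0.014 ] None
50 side2 [0.4344 0.0429 0.114 ] None
50 back [ 0.4827 -0.1415  0.014 ] [-0.7758  0.4848  2.4506  2.0569  0.761  -1.3322]
50 home [ 0.6567 -0.1329  0.014 ] [-0.4808  0.5906  2.1368  2.1751  0.5766 -1.1238]
50 backhi [ 0.3951 -0.1625  0.12  ] [-1.0811  0.0237  2.5855  1.4287  0.8158 -0.8554]
60 side [ 0.5344 -0.0571  0.014 ] [ 0.2646  0.6577  2.2822  4.3074  0.9567 -1.785 ]
60 side2 [0.4344 0.0429 0.114 ] None
60 back [ 0.4827 -0.1415  0.014 ] [-0.8673  0.6425  2.4566  2.108   1.0251 -1.5286]
60 home [ 0.6567 -0.1329  0.014 ] [-0.525   0.6845  2.1684  2.3282  0.8331 -1.3296]
60 backhi [ 0.3951 -0.1625  0.12  ] [-1.2082  0.1927  2.6101  1.5829  1.0078 -1.1769]
bar [-0.0049  0.2075  2.0995 -0.      0.8346  1.4211]
bar [-0.2934  0.2012  2.1075 -0.      0.8329  1.1326]
bar [-0.3973  0.5663  1.5765 -0.      0.9988  1.0286]
```

View pics/ov.png

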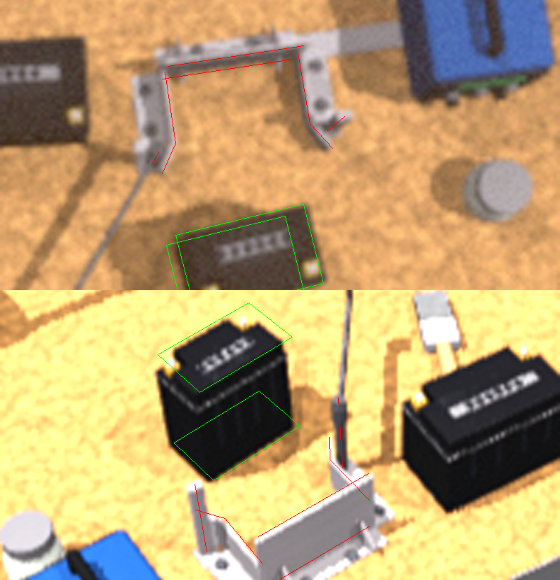

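The overlay shows the bay outline (red) matching the image within about 2–3 mm in both views. The battery's foot (green) matches too, with its lid shoulders a bit below 131 mm. The battery is about 22 mm to +y of the bay axis and yawed 5° from it. I'll push its +y side at the foot first, so I'm searching for tool poses for that.

```bash
cat >> h.py <<'E'
def roll(R,r):
    c,s=np.cos(np.radians(r)),np.sin(np.radians(r));return R@np.array([[c,-s,0],[s,c,0],[0,0,1.]])
E
python3 - <<'E'
from h import *
from rig import arm
b=pose(*BAT0)
n=ori(BY-90,0)[:,0]  # bay -y direction
for az in(-75,-60,-45,-30):
  for t in(35,40,45,50):
    for r in range(-180,180,30):
      R=roll(ori(az,t),r);z=R[:,2]
      tip=b((.010,.057,.016))-n*.03; tip2=tip+n*.05
      P=[tip-.019*z-.1*z+[0,0,.02],tip-.019*z,tip2-.019*z]
      Q=[arm.ik(p,R) for p in P]
      if all(q is not None for q in Q): print(az,t,r,Q[1],np.abs(Q[1]-Q[2]).max())
E
```

```text
-75 35 -180 [ 0.1861  0.5185  2.03   -0.9353  0.7905  0.6694] 0.09988799735803555
-75 35 -150 [ 0.1861  0.5185  2.03   -0.9353  0.7905  1.193 ] 0.099887997358036
-75 35 -120 [ 0.1861  0.5185  2.03   -0.9353  0.7905  1.7166] 0.099887997358036
-75 35 -90 [ 0.1861  0.5185  2.03   -0.9353  0.7905  2.2402] 0.099887997358036
-75 35 -60 [ 0.1861  0.5185  2.03   -0.9353  0.7905  2.7638] 0.099887997358036
-75 35 0 [ 0.1861  0.5185  2.03   -0.9353  0.7905 -2.4722] 0.099887997358036
-75 35 30 [ 0.1861  0.5185  2.03   -0.9353  0.7905 -1.9486] 0.099887997358036
-75 35 60 [ 0.1861  0.5185  2.03   -0.9353  0.7905 -1.425 ] 0.09988799735803555
-75 35 90 [ 0.1861  0.5185  2.03   -0.9353  0.7905 -0.9014] 0.099887997358036
-75 35 120 [ 0.1861  0.5185  2.03   -0.9353  0.7905 -0.3778] 0.099887997358036
-75 35 150 [ 0.1861  0.5185  2.03   -0.9353  0.7905  0.1458] 0.099887997358036
-75 40 -180 [ 0.2296  0.5547  2.0247 -1.0243  0.8511  0.7835] 0.09990688501908718
-75 40 -150 [ 0.2296  0.5547  2.0247 -1.0243  0.8511  1.3071] 0.09990688501908762
-75 40 -120 [ 0.2296  0.5547  2.0247 -1.0243  0.8511  1.8307] 0.0
[... 848 characters left out ...]
5961  2.0158 -1.0972  0.9182  1.9288] 0.09958131761858846
-75 45 -90 [ 0.2701  0.5961  2.0158 -1.0972  0.9182  2.4524] 0.09958131761858846
-75 45 -30 [ 0.2701  0.5961  2.0158 -1.0972  0.9182 -2.7836] 0.09958131761858846
-75 45 0 [ 0.2701  0.5961  2.0158 -1.0972  0.9182 -2.26  ] 0.09958131761858846
-75 45 30 [ 0.2701  0.5961  2.0158 -1.0972  0.9182 -1.7364] 0.09958131761858846
-75 45 60 [ 0.2701  0.5961  2.0158 -1.0972  0.9182 -1.2128] 0.09958131761858846
-75 45 90 [ 0.2701  0.5961  2.0158 -1.0972  0.9182 -0.6892] 0.09958131761858846
-75 45 120 [ 0.2701  0.5961  2.0158 -1.0972  0.9182 -0.1656] 0.09958131761858846
-75 45 150 [ 0.2701  0.5961  2.0158 -1.0972  0.9182  0.358 ] 0.09958131761858846
```

Only headings near −75° reach, and a low, steeply tilted gripper there would meet the bar. A 15° tilt with the tip at 55 mm (still in the lower half) clears both the bar and the battery's lid. The battery is 114 mm wide in this direction, so it slides well before it would tip.

Run:
```python
from h import *
from rig import arm,vision
b=pose(*BAT0);n=ori(BY-90,0)[:,0]
R=roll(ori(-75,15),180);z=R[:,2]
tip=b((.011,.057,.055))-n*.036
P=tip-.019*z
print(arm.ik(P,R),arm.ik(P+n*.06,R))
arm.reach(P+[0,0,.2],R);arm.move_linear(P,vel=.12)
print("down",arm.read_tool_pos(),arm.read_contact_force())
hit=arm.move_linear(P+n*.04,vel=.03,contact_N=4)
p=arm.read_tool_pos();print(hit,"travel",(p-P)@n,arm.read_contact_force(),arm.read_time_s())
if hit:
    arm.move_linear(p+n*.022,vel=.03,contact_N=35)
    print(arm.read_contact_force(),(arm.read_tool_pos()-p)@n)
    arm.move_linear(p-n*.012,vel=.1);arm.move_linear(P+[0,0,.22],vel=.25)
print(arm.read_time_s())
s=vision.snapshot("top");cv2.imwrite("pics/top1.png",s["img"][:,:,::-1])
s=vision.snapshot("scene");cv2.imwrite("pics/scene1.png",s["img"][:,:,::-1])
```

```text
[ 0.0038  0.3641  2.0068 -0.3806  0.7392  0.0208] [-0.1104  0.3746  1.9909 -0.3767  0.7147 -0.0937]
down [ 0.5326 -0.0291  0.0741] [-0.3861  0.2777 -0.4452]
True travel 0.032513251663776964 [-0.2491  2.3276  1.2772] 6.1333
[ 0.0501 14.5086  4.3618] 0.018445603720520364
8.5417
```

Run:
```python
from h import *
o=[]
for c,f,x0,y0,w,h in(("top",4.8,300,160,165,125),("scene",4,180,200,200,150)):
    im=cv2.imread(f"pics/{c}1.png")[y0:y0+h,x0:x0+w];im=cv2.convertScaleAbs(cv2.resize(im,None,fx=f,fy=f,interpolation=cv2.INTER_CUBIC),alpha=1.5)
    o.append(im[:600] if c=="top" else im)
cv2.imwrite("pics/topc1.png",o[0]);cv2.imwrite("pics/scenec1.png",o[1])
```

```text
(no output)
```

View pics/topc1.png

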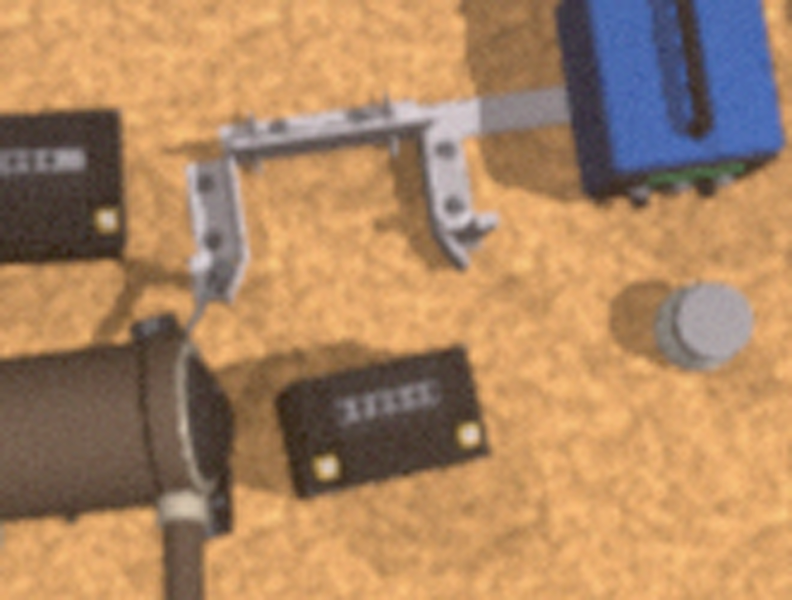

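View pics/scenec1.png

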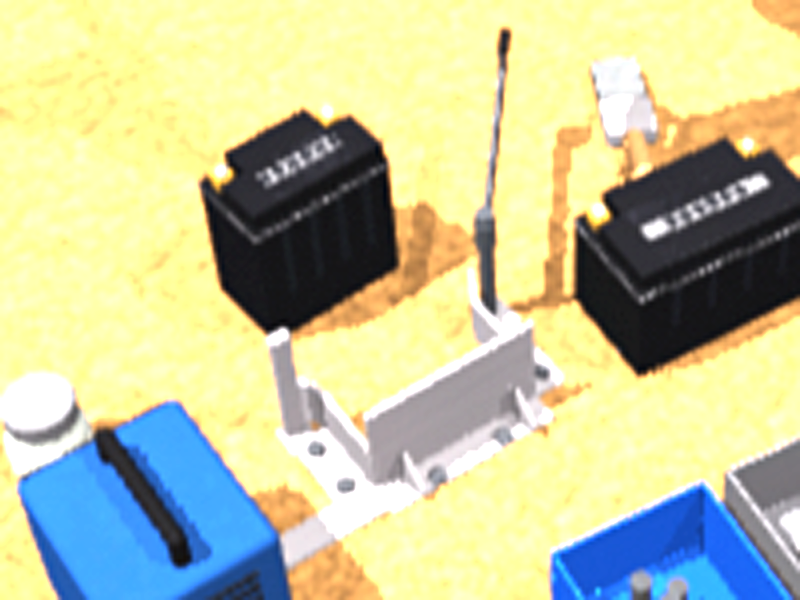

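The crops show the battery moved about 17 mm toward −y and turned about 1.3°, and the bar and bystanders did not move. Its lid corners are now at (278,390), (465,348), (490,453) and (300,497) in the top crop. That puts it at bay y ≈ +5 mm with a relative yaw of about 4°. Next is the wide two-finger push at the foot, which squares it, and I'll stop at the mouth to check.

```bash
cat >> h.py <<'E'
BR=ori(BY,50)
def tp(x,y,z): return bay((x,y,z))-.019*BR[:,2]
def look(k):
    from rig import vision
    for c,f,x0,y0,w,h in(("top",4.8,300,160,165,125),("scene",4,180,200,200,150)):
        im=vision.snapshot(c)["img"][y0:y0+h,x0:x0+w,::-1]
        cv2.imwrite(f"pics/{c}c{k}.png",cv2.convertScaleAbs(cv2.resize(im,None,fx=f,fy=f,interpolation=cv2.INTER_CUBIC),alpha=1.5))
E
python3 - <<'E'
from h import *
from rig import arm,jaws
jaws.gripper_to(.06)
for x in(-.25,-.215,-.1,-.03): print(arm.ik(tp(x,.004,.011),BR) is not None)
arm.reach(tp(-.25,.004,.17),BR);print(arm.read_tool_pos(),arm.read_joints(),arm.read_time_s())
arm.move_linear(tp(-.225,.004,.011),vel=.15)
print("low",arm.read_contact_force())
P=arm.read_tool_pos();u=BR[:,1]*0+bay((1,0,0))-bay((0,0,0))
hit=arm.move_linear(tp(-.16,.004,.011),vel=.04,contact_N=5)
print(hit,"bay x tip",-.225+(arm.read_tool_pos()-P)@u,arm.read_contact_force())
st=arm.move_linear(tp(-.108,.0,.011),vel=.03,contact_N=30)
print(st,"bay x tip",-.225+(arm.read_tool_pos()-P)@u,arm.read_contact_force(),arm.read_time_s())
look(2)
E
```

```text
True
True
True
True
[ 0.43   -0.1622  0.1828] [-0.919  -0.0841  2.5065  1.3599  0.755  -0.5738] 10.6917
low [0.7971 0.4276 0.1797]
True bay x tip -0.1878160499616729 [-0.0581  0.148  -0.0347]
True bay x tip -0.18131194662963301 [-0.365   0.5344  0.1403] 13.7417
```

View pics/topc2.png

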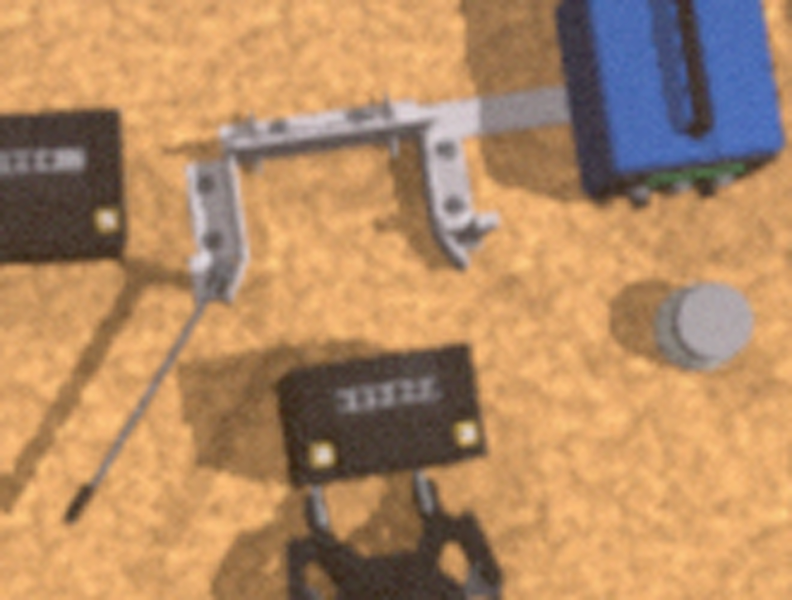

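The battery has been squared: its terminals at (322,454) and (467,433) give a yaw of about 8.2°, against 8.3° for the bay. It stands at bay y ≈ +3.5 mm, and an impact spike stopped the push early. I'll carry on more slowly with a higher threshold.

Run:
```python
from h import *
from rig import arm
u=bay((1,0,0))-bay((0,0,0));X=lambda:(arm.read_tool_pos()-tp(0,0,.011))@u
st=arm.move_linear(tp(-.17,.0035,.011),vel=.015,contact_N=40);print(st,X(),arm.read_contact_force())
st=arm.move_linear(tp(-.10,-.0005,.011),vel=.025,contact_N=40);print(st,X(),arm.read_contact_force(),arm.read_time_s())
look(3)
```

```text
False -0.17459300852280868 [-18.3027   0.0215   7.7814]
False -0.1051766805402749 [-20.6892  -1.436   11.5481] 17.7333
```

View pics/topc3.png

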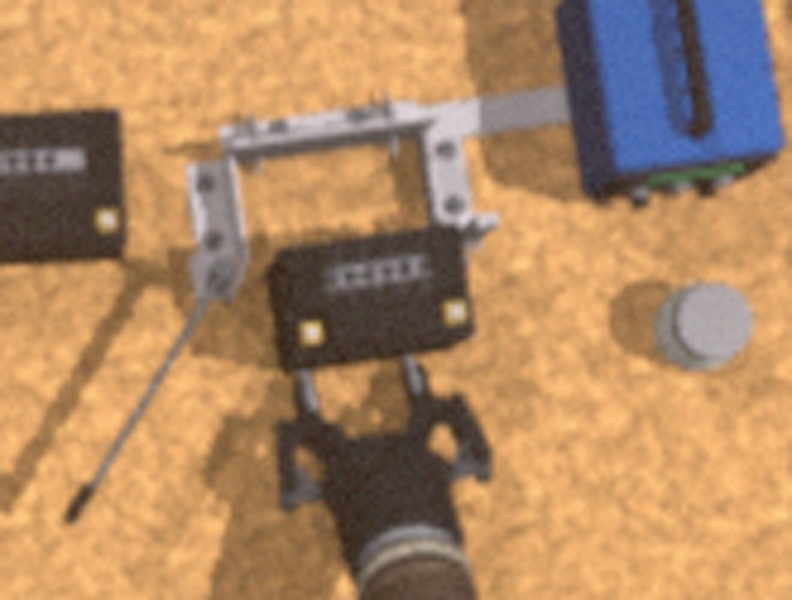

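The battery is squarely in the mouth at bay y ≈ 0, with terminals at (311,333) and (456,312), and it clears both cheeks. Now I'll push it home.

Run:
```python
from h import *
from rig import arm
u=bay((1,0,0))-bay((0,0,0));X=lambda:(arm.read_tool_pos()-tp(0,0,.011))@u
st=arm.move_linear(tp(-.045,0,.011),vel=.025,contact_N=25);print(st,X(),arm.read_contact_force())
st=arm.move_linear(tp(-.02,0,.011),vel=.012,contact_N=22);print(st,X(),arm.read_contact_force(),arm.read_time_s())
arm.hold(.2);print(X(),arm.read_contact_force())
look(4)
```

```text
True -0.10394672519074069 [-0.526   0.2508  0.1982]
True -0.10400370516890645 [-0.3978  0.7951 -0.5004] 19.5583
-0.10428418865018585 [-0.5884 -0.8829 -0.5295]
```

Run:
```python
from h import *
from rig import arm
u=bay((1,0,0))-bay((0,0,0));X=lambda:(arm.read_tool_pos()-tp(0,0,.011))@u
for x,v in((-.05,.03),(-.027,.015)):
    st=arm.move_linear(tp(x,0,.011),vel=v,contact_N=45);print(st,X(),arm.read_contact_force(),arm.read_time_s())
```

```text
True -0.10379915475496294 [-0.6723  0.084  -0.1373] 20.4167
True -0.10332714999764203 [-2.7733 -0.9388  4.056 ] 21.6333
```

Something blocks the battery about 33 mm in, where the flare meets the straight cheeks. I'll take one combined check view with the expected outlines drawn.

```bash
cat >> h.py <<'E'
L=[[(.036,.062,.08),(.036,-.062,.08)],[(-.056,.079,.04),(-.03,.062,.04),(.036,.062,.04)],[(-.056,-.079,.04),(-.03,-.062,.04),(.036,-.062,.04)],[(-.035,-.084,0),(-.035,-.084,.102)],[(-.0425,.084,0),(-.0425,.084,.105)]]
def overlay(name,b):
    from rig import vision
    B=[[(-.0355,-.057,z),(.0355,-.057,z),(.0355,.057,z),(-.0355,.057,z),(-.0355,-.057,z)] for z in(0,.125)]
    o=[]
    for c,f,x0,y0,w,h in(("top",8,335,170,75,75),("scene",6.8,225,220,100,88)):
        im=vision.snapshot(c)["img"][y0:y0+h,x0:x0+w,::-1];f=600/h
        im=cv2.convertScaleAbs(cv2.resize(im,None,fx=f,fy=f,interpolation=cv2.INTER_CUBIC),alpha=1.8)
        im=im[:,:400 if c=="scene" else 600]
        for G,ls,col in((bay,L,(0,0,255)),(b,B,(0,255,0))):
            for l in ls:
                q=np.array([(proj(c,G(p))-[x0-.5,y0-.5])*f for p in l]);cv2.polylines(im,[q.astype(np.int32)],False,col,1)
        o.append(im)
    a=np.zeros((600,800,3),np.uint8);a[:450,:400]=cv2.resize(o[0],(400,400))[0:1].repeat(450,0)*0
    a[:400,:400]=cv2.resize(o[0],(400,400));a[:,400:]=o[1];cv2.imwrite(name,a)
E
python3 - <<'E'
from h import *
q=[tc(*p) for p in((270,260),(465,230),(472,335),(285,370))]
w=np.array([ray("top",p,.125) for p in q]);m=w.mean(0);d=m[:2]-[.6918,-.1278];c,s=np.cos(np.radians(BY)),np.sin(np.radians(BY))
print(m,"bay",c*d[0]+s*d[1],-s*d[0]+c*d[1])
o=bay((-.068,0,0))
overlay("pics/ov5.png",pose(o[:2],np.radians(BY)))
E
```

```text
[ 0.6186 -0.1413  0.125 ] bay -0.07434674614943385 -0.0027914967204200353
```

View pics/ov5.png

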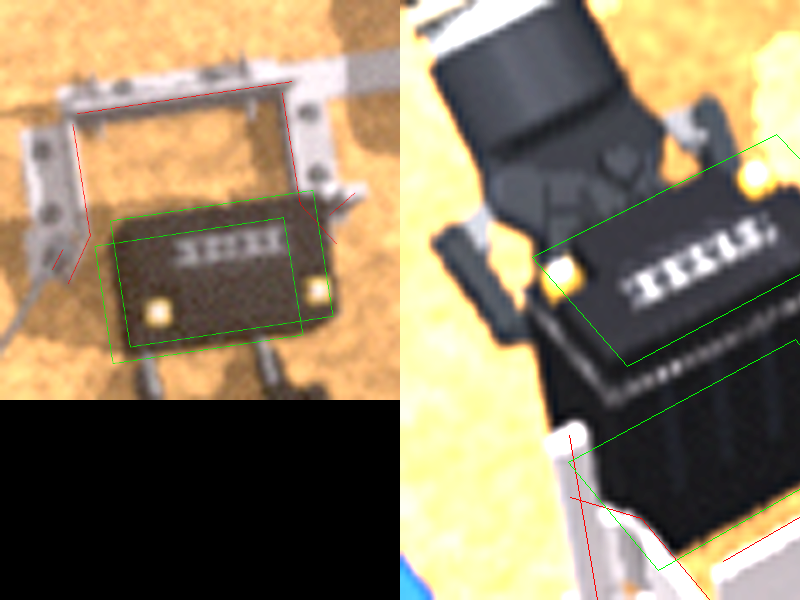

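The lid matches the drawn outline within about 3 mm in the top view. In the scene view the battery's front −y foot corner is at (672,555), hard by the −y cheek's flare edge at about (650,545). I'll triangulate the two and read the blocking force.

Run:
```python
from h import *
from rig import arm
f=600/88
s=lambda x,y:((x-400)/f+225-.5,y/f+220-.5)
c,sn=np.cos(np.radians(BY)),np.sin(np.radians(BY))
def tb(w): d=w[:2]-[.6918,-.1278];return np.array([c*d[0]+sn*d[1],-sn*d[0]+c*d[1]])
print("batt foot corner bay",tb(ray("scene",s(672,555),0)))
print("-y cheek top kink?",tb(ray("scene",s(652,543),.04)),tb(ray("scene",s(692,590),.04)))
u=bay((1,0,0))-bay((0,0,0));v=bay((0,1,0))-bay((0,0,0));
def rep():
    d=arm.read_tool_pos()-tp(0,0,.011);F=arm.read_contact_force();print("X %.4f Y %.4f Z %.4f"%(d@u,d@v,d[2]),"F",F@u,F@v,F[2],"M",arm.read_ft_torque())
rep()
for x in(-.100,-.097,-.095):
    arm.move_linear(tp(x,0,.011),vel=.01);rep()
    if abs(arm.read_contact_force()@u)>33:break
print(arm.read_time_s())
```

```text
batt foot corner bay [-0.0358 -0.0483]
-y cheek top kink? [-0.0169 -0.0651] [ 0.0121 -0.0649]
X -0.1033 Y 0.0040 Z -0.0072 F -3.6533051949407307 -1.3475581844381253 4.304711330608943 M [-0.1668  0.2086  0.1091]
X -0.1033 Y 0.0018 Z -0.0030 F -7.229759569584883 1.9744925006739975 -4.255858860512598 M [-0.18    1.5185  0.3348]
X -0.1027 Y 0.0022 Z -0.0033 F -23.077121524967563 0.6290329596023384 10.05005232828629 M [-0.21    1.4886  0.2129]
X -0.1022 Y 0.0025 Z -0.0035 F -32.394709513752744 1.6858635186372384 18.558853172961236 M [-0.2212  1.4611  0.0536]
23.65
```

The blocking force is mostly along −x (32 N), with little lateral force. I'll back off 20 mm and make one rectified close view in bay coordinates from both cameras, at cheek-top and lid height.

```bash
cat >> h.py <<'E'
def rect(name,planes=(.04,.122),save=None):
    from rig import vision
    S={c:vision.snapshot(c)["img"][:,:,::-1] for c in("top","scene")}
    if save:
        for c in S: cv2.imwrite(f"pics/{c}{save}.png",S[c])
    rows=[]
    for c in("top","scene"):
        r=[]
        for z in planes:
            ys,xs=np.meshgrid(np.linspace(.1,-.1,400),np.linspace(.045,-.105,300))
            K,T=CAM[c];W=np.stack([bay((x,y,z)) for x,y in zip(xs.ravel(),ys.ravel())]);q=(W@T[:,:3].T+T[:,3])@K.T;q=(q[:,:2]/q[:,2:]).astype(np.float32).reshape(300,400,2)
            im=cv2.convertScaleAbs(cv2.remap(np.ascontiguousarray(S[c]),q,None,cv2.INTER_CUBIC),alpha=1.6)
            for y in(.062,.057,0,-.057,-.062): u=int((.1-y)*2000);cv2.line(im,(u,0),(u,300),(0,0,255) if abs(y)==.062 else (0,255,0),1)
            for x in(.036,-.03): v=int((.045-x)*2000);cv2.line(im,(0,v),(400,v),(255,0,255),1)
            r.append(im)
        rows.append(np.hstack(r))
    cv2.imwrite(name,np.vstack(rows))
E
python3 - <<'E'
from h import *
from rig import arm
arm.move_linear(tp(-.13,.002,.016),vel=.12)
rect("pics/rect6.png",save="6");print(arm.read_time_s(),arm.read_contact_force())
E
```

```text
24.1917 [ 0.6718 -0.6154 -0.1838]
```

View pics/rect6.png

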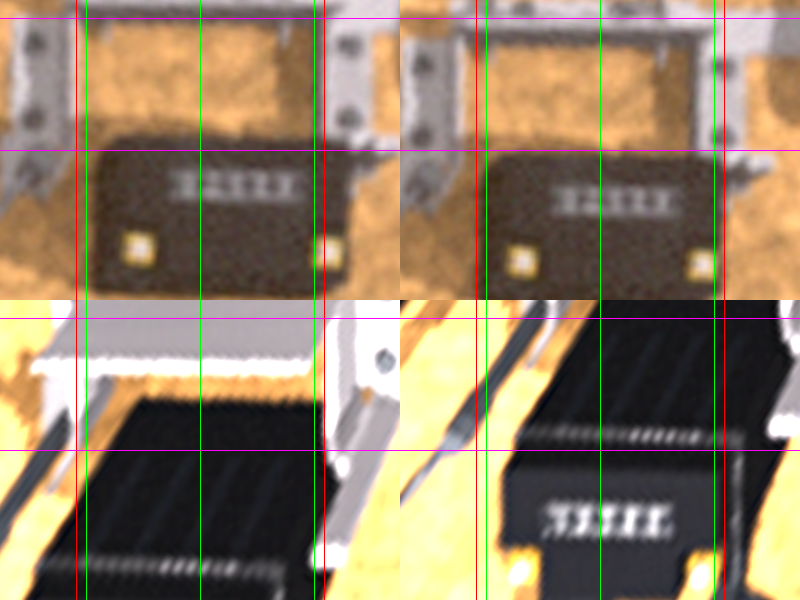

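The rectified view puts the cheeks at y = +62 and −61 mm, so the bay pose is right. The battery's terminals at (523,262) and (703,265) have their midpoint at y ≈ −5.5 mm, and the scene view agrees. My lid-edge estimate had included the visible side face. The front −y corner is therefore on the flare. I'll push forward with a +y component, and with the tip a little higher so the fingers don't drag on the bench.

```bash
cat >> h.py <<'E'
u=bay((1,0,0))-bay((0,0,0));v=bay((0,1,0))-bay((0,0,0))
def rep():
    from rig import arm
    d=arm.read_tool_pos()-tp(0,0,0);F=arm.read_contact_force();print("X %.4f Y %.4f Z %.4f"%(d@u,d@v,d[2]),"F %.1f %.1f %.1f"%(F@u,F@v,F[2]),"t %.1f"%arm.read_time_s());return d@u,F@u
def terminals(z=.127):
    """midpoint of the two terminals from the top view, in the bay frame"""
    from rig import vision
    im=vision.snapshot("top")["img"][:,:,::-1];hsv=cv2.cvtColor(np.ascontiguousarray(im),cv2.COLOR_BGR2HSV)
    return im,hsv
E
python3 - <<'E'
from h import *
from rig import arm
arm.move_linear(tp(-.112,-.008,.020),vel=.1);rep()
for x,y in((-.100,-.006),(-.096,-.001),(-.092,.004),(-.088,.006),(-.084,.006)):
    arm.move_linear(tp(x,y,.020),vel=.015);X,F=rep()
    if F<-38: break
E
```

```text
X -0.1110 Y -0.0083 Z 0.0204 F -0.5 0.2 -0.6 t 24.6
X -0.1027 Y -0.0063 Z 0.0192 F -16.3 -1.8 12.4 t 25.5
X -0.1010 Y -0.0042 Z 0.0184 F -29.1 -7.7 18.3 t 26.1
X -0.0951 Y 0.0005 Z 0.0184 F -14.2 -8.1 5.6 t 26.7
X -0.0909 Y 0.0026 Z 0.0184 F -13.5 -7.7 4.9 t 27.1
X -0.0874 Y 0.0036 Z 0.0183 F -15.6 -6.8 6.9 t 27.5
```

It slid past the flare and the force dropped to about 14 N. Continuing straight home.

Run:
```python
from h import *
from rig import arm
for x in(-.07,-.055,-.045,-.038,-.034,-.031,-.028,-.026):
    arm.move_linear(tp(x,.0035,.020),vel=.02);X,F=rep()
    if F<-30: break
```

```text
X -0.0744 Y 0.0041 Z 0.0180 F -21.1 -0.2 13.4 t 28.4
X -0.0595 Y 0.0042 Z 0.0180 F -21.4 -0.2 14.3 t 29.3
X -0.0494 Y 0.0042 Z 0.0180 F -20.4 0.7 13.0 t 29.9
X -0.0423 Y 0.0042 Z 0.0180 F -20.3 -0.1 13.3 t 30.4
X -0.0382 Y 0.0042 Z 0.0181 F -19.4 0.4 13.0 t 30.8
X -0.0352 Y 0.0041 Z 0.0181 F -18.9 -0.2 13.3 t 31.1
X -0.0343 Y 0.0042 Z 0.0178 F -33.9 -0.2 23.6 t 31.4
```

The force rose at X = −34 mm, which means the battery is home against the stop. I'll retreat, close the fingers and swing the bar shut along its arc.

Run:
```python
from h import *
from rig import arm,jaws
arm.hold(.2)
arm.move_linear(tp(-.11,.004,.022),vel=.15)
arm.move_linear(tp(-.17,.004,.20),vel=.25)
jaws.gripper_to(.0)
R=ori(BY,0)
def bp(j,r=.165,off=.016,z=.085):
    return bay((-.0425-r*np.sin(j)-off*np.cos(j),.084-r*np.cos(j)+off*np.sin(j),z+.019))
js=np.arange(2.2,-.01,-.2)
assert all(arm.ik(bp(j),R) is not None for j in js)
arm.reach(bp(2.26,off=.045,z=.2),R);arm.move_linear(bp(2.26,off=.045),vel=.15);print(arm.read_time_s(),arm.read_contact_force())
for j in js:
    h=arm.move_linear(bp(j),vel=.08,contact_N=12)
    if h: print("stop",j,arm.read_contact_force());break
print(arm.read_tool_pos()-bp(js[-1]),arm.read_contact_force(),arm.read_time_s())
h=arm.move_linear(bp(0,off=0.004),vel=.02,contact_N=8)
d=(arm.read_tool_pos()-bp(0,off=0));print(h,"u",d@u,"v",d@v,arm.read_contact_force(),arm.read_time_s())
```

```text
36.25 [ 0.0725 -0.5191  1.0694]
[-0.0001  0.     -0.0001] [-0.5337 -0.2467  0.4758] 43.1167
True u -0.016442412430652364 v 0.0003053680509119651 [-0.0894  0.0898 -0.456 ] 43.4083
```

Run:
```python
from h import *
from rig import arm
def bp(off,z=.085): return bay((-.0425-off,.084-.165,z+.019))
for o in(.0135,.012):
    arm.move_linear(bp(o),vel=.01,contact_N=20);d=arm.read_tool_pos()-bp(0);print(d@u,arm.read_contact_force()@u)
arm.hold(.3)
arm.move_linear(bp(.06),vel=.1);arm.move_linear(bp(.12,.25),vel=.25)
rect("pics/rect7.png",planes=(.088,.127),save="7");print(arm.read_time_s(),arm.read_contact_force())
```

```text
-0.016148512305872272 -5.798627863310224
-0.016132137865841 -9.657223714781937
46.1583 [-0.2721 -0.3782 -1.1048]
```

View pics/rect7.png

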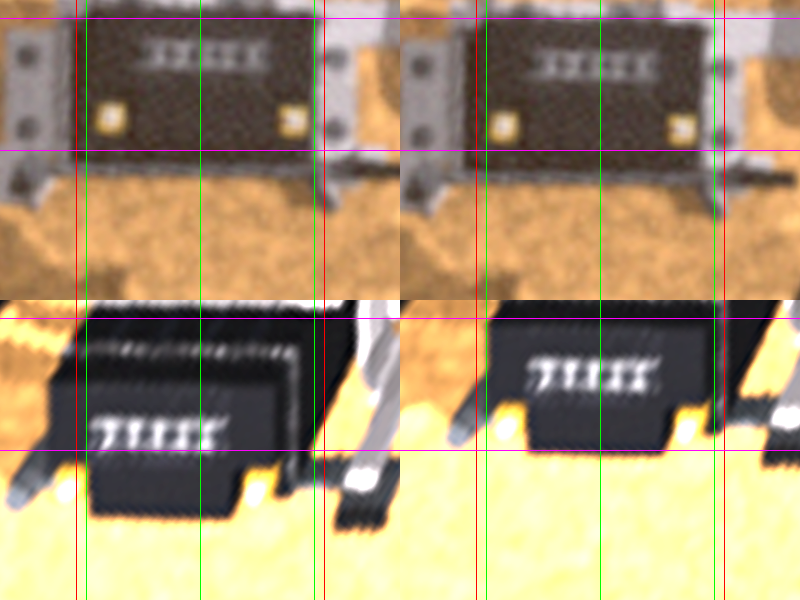

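The last view shows the battery between the cheeks. Its terminals at (503,125) and (683,128) give y ≈ +3.5 mm and yaw within 1°, and its front edge is on the stop line (x ≈ −1.5 mm). The bar lies across its front at row ~170, parallel within about 0.02 rad, with the tab beyond the keeper, and the robot is clear. Handing in.

Run:
```python
from rig import arm,workorder
print(arm.read_time_s(),arm.read_qvel());workorder.close_job()
```

```text
46.1583 [-0.00013549  0.00699661  0.00065422 -0.00204253  0.00148644  0.00190453]
the job is handed in; nothing more can be done
```

The battery is home in the bay and the retaining bar is shut across its front. I handed the job in at 46.2 s of the 69 s allowed; the hand-in reports no verdict.

**What I did:**
- I slid the battery sideways with a closed fingertip on its +y face. The contact was at about 55 mm, not at the foot, because a lower, steeper tool would have met the bar.
- I then pushed low on its back face with two spread fingers, which squared it up and drove it to the back stop.
- I swung the bar round its arc with a closed fingertip.

**Last checks:**
- **Battery:** the push force rose from 19 to 34 N at the stop. The pictures give x ≈ −1.5 mm, y ≈ +3.5 mm and a yaw within about 1°.
- **Bar:** it held still against 10 N, and the picture shows it within about 0.02 rad of shut.
- **Bystanders:** the jar, charger and large battery looked unmoved in the pictures I viewed. I did not check the wrench or beaker after the start.

**What went wrong or disagreed:**
- My first sideways estimate of the battery was about 5 mm off, because I had counted its visible side face as part of the lid. Its front corner caught on the −y flare, and I freed it with a slanted push.
- Several pushes stopped early on force thresholds, at up to a 45 N change in tool force. I saw no tipping, but tilt was judged from pictures only.
- The bar's contact point came about 1–3 mm short of where I expected it, which is within the tab's thickness and my error in locating the bay.

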